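Unload the tested power module from the clamshell test fixture

TASK

The test is finished, so unload the fixture: swing the red-knobbed lever clear of the lid, open the lid past upright so that it stays open by itself, and lift out the power module. Set it down gently (do not drop it) flat in the green tray, fins up and lengthwise along the tray, then let go. Leave the reject in the red tray and the other things on the bench where they are.

Things in the scene. Friction and masses are not known exactly. Their poses are not given: they have to be found in the camera images.
- fixture: Blue clamshell fixture, fixed: open base 130 (x) x 200 (y) x 70 mm high, 8 mm walls, inner floor 18 mm above the bench. Origin: centre of its underside. +x points to the hinge side (away from the robot); the lid's front edge is at -x. White stops 10 mm high at the module's ends and corners locate it with 3 mm play; beside the middle of its long sides 60 mm (y) is free for fingers.
- latch (a joint): Angle of the yellow lever about an upright pivot, rad. At 0 it points to the fixture's +y, 2 mm above the lid's front right corner, holding it down; starts at 0 to 0.35. Grows as the knob swings to the fixture's -x (anticlockwise from above); clear of the lid from 1.12, stop at 1.6, straight off the front. Stays where left; 1.5 N at the knob moves it.
- latch_pivot (a point): Pivot of the lever, 87 mm above the bench at the fixture's right front corner (fixture frame x -55, y -116 mm). The lever is 18 mm wide and 10 mm thick (top at 92 mm).
- latch_knob (a point): Grip point on the axis of the lever's upright round red knob, 70 mm from the pivot, 120 mm above the bench. Knob diameter 24 mm, from 99 to 136 mm above the bench.
- lid (a joint): Opening angle of the white lid, rad: 0 shut and flat, 1.57 upright, stop at 1.92 leaning back. Hinge along the fixture's y at its far (+x) edge; the front edge lifts. Plain, lightly damped hinge: let go before upright the lid falls shut, once past it falls gently open to its stop. Lid 130 x 200 x 10 mm, 0.4 kg.
- lid_hinge (a point): Point on the lid's hinge axis, at its middle: fixture frame x +65, y 0, 75 mm above the bench. The axis runs along the fixture's y.
- lid_bar (a point): Middle of the black round handle bar ahead of the lid's front edge, in the lid's plane, 172 mm from the hinge axis, 30 mm to +y of the lid's middle. 12 mm thick, 110 mm long, parallel to the hinge; 36 mm gap to the lid's edge. Shut: 75 mm above the bench. Pinch it from above, a finger either side; it turns between the fingers as the lid opens.
- module: The tested power module, lying in the fixture under the lid: aluminium block 96 (its x) x 50 (its y) mm, 34 mm high, with fins on top to 42 mm and a yellow terminal block on the top at its +x end. Origin: centre of its underside, z up through the fins. 0.2 to 0.4 kg. It lies lengthwise along the fixture's x and can be gripped across its 50 mm width.
- green_tray: Green tray, fixed to the bench, 160 (its x) x 120 (its y) x 30 mm high, walls 5 mm, dark-lined floor 5 mm above the bench. Origin: centre of its underside. Empty.
- red_tray: Red tray of the same size and form, fixed to the bench, holding the reject. Its place and the green tray's may be swapped.
- reject_module: Rejected module in the red tray, same size and form but with a red terminal block; to be left alone. Origin: centre of its underside.
- cleaner: Bottle with a blue cap, 56 mm diameter, 130 mm high, on the left of the fixture; to be left alone. Origin: centre of its underside.
- pocket_meter: Yellow pocket meter lying flat, 150 x 75 x 32 mm, to the far right; to be left alone. Origin: centre of its underside.
- screwdriver: Screwdriver 180 mm long lying at the left near the robot; to be left alone. Origin: its underside, midway along.
There are look-alikes about, which are no part of the job. What is meant by the green_tray is not pink or yellow, and is the larger of those in its own colour.

How it is judged:
By the outcome, as a careful person would: the job done as asked, in the order asked, and still so for the second after the job is handed in, with the robot touching nothing.
It also fails if it takes over 72 s, if anything falls off the work surface, if the arm or the gripper's body presses on something with over 40 N, if the wrist force passes 120 N, or if a joint passes its speed limit or range.

ROBOT

A 6-joint arm with a two-finger parallel gripper is mounted at the origin on the work surface. World frame = base frame: x ahead of the robot, y to its left, z up, the work surface at z = 0. Lengths are in m, angles in rad, forces in N, time in s.
With the tool pointing down it reaches from about 0.275 to 0.825 m from the base axis. Payload 4.9 kg.
Tool frame: the origin (TCP) lies at the very end of the fingers, on their centre line; the grasp point (between the pads) lies 19 mm behind it; z points along the fingers, y is the direction in which the jaws open and shut (so a half turn about z gives the same grasp; the last joint's range is limited). The gripper opens to 85 mm and grips with 20 to 120 N. Pads are 22 mm wide; open, the fingers measure 114 mm over their backs; the gripper's body (76 mm by 85 mm) begins 54 mm behind the grasp point. The pads swing forward as they close: fully open they stand 13 mm farther back than shut.
Start: joints at [-1.375, 0.326, -0.193, 1.052, 0, 1.437], TCP at [0.178, -0.52, 0.231] pointing down, gripper open.
Joint ranges: [-2.65, 2.65], [-0.97, 1.79], [-1.3, 1.35], [-1.93, 2.1], [-1.47, 1.37], [-3.14, 3.14]. Speed limits (rad/s): [2.57, 2.57, 3.14, 3.14, 3.14, 3.14].

INTERFACE

Orientations are given as a unit quaternion [w, x, y, z].
In Python, from workcell import bot gives the robot as it stands.
- The arm moves only by the tool send_rows, never from a script. Its argument "increments" is a list of rows, each an object with "dp": the shift along the tool's x, y, z in cm, a list of three; "dr": the turn, a rotation vector about the tool's x, y, z in rad, a list of three. A call has 1 to 10 rows; each row shifts and turns the commanded pose from where the row before left it, along the tool's axes as they then stand; what a row does not reach is not made up. A row lasts 1/8 s, in which the tool goes at most 62.5 mm and 10.7 degrees, less where a joint would pass 70% of its speed; a pose out of reach is approached as far as the arm can. A call is refused whole if a number of a shift passes 6.25 or a number of a turn 0.188, either way. A call with a gripper value outside its range is refused whole. "claw" is the opening, from -1 (shut) to 1 (fully open), set as the call begins (left out, the last holds). The fingers move at their own pace and stop on an object; the grip force is fixed at half the most. Time passes only in rows, so rows that do not move let the fingers close. It gives the time, the measured TCP pose, the force and the opening at its end, in the units of the state.
- bot.get_obs(): the state, without advancing time (a new reading comes with each control period).
- bot.read_camera(name): name is "scene" or "side" or "wrist"; returns a dict with "frame" (400x640x3 uint8, red, green, blue), "depth" (400x640 float32, m along the optical axis (not along the pixel's ray), 0 where there is no reading), "intrinsics" (3x3 intrinsics, pixels), "xyz" and "rotation" of the camera in the world. Camera axes: x right, y down, z forward; pixel columns grow to the right and rows downward; lengths in m; the calibration is good to about 2 mm. A picture is of the moment at which its call begins.
- bot.close_job(): hands the job in, once; it reports no verdict.
The state is a dict: "time_s": time; "joint_pos": joint angles; "joint_velocities": joint speeds; "joint_torque": joint torques, N m; "position": TCP position; "eef_rot": TCP orientation; "wrist_force": force on the tool from outside, world axes, zero at the start; "ft_torque": the same for the moment, N m; "finger_gap": finger opening in m.
Only numpy, scipy, OpenCV 4.12 (cv2) and the standard library are available. Lean on these libraries where they do the work, as an engineer would, in place of code of your own. Each camera call takes 0.05 s, during which the arm holds its last target.

## Working session

There is one attempt and no reset: what is moved stays moved. The work goes in short steps, Python scripts to look and compute and a tool call to move; the robot and the scene stay as the last step left them, time stands still between calls to the robot, and variables do not carry over. Pictures are saved under pics/ and viewed, and the job is handed in when it is done.

Besides the shell and the picture viewer there is one more tool, called after "Request:" in YAML: its name, and indented under it one key for each argument. send_rows: Moves the arm, as the interface text tells. Its arguments: {"type":"object","properties":{"increments":{"type":"array","items":{"type":"object","properties":{"dp":{"type":"array","items":{"type":"number"}},"dr":{"type":"array","items":{"type":"number"}}}}},"claw":{"type":"number"}},"required":["increments"]}

```bash
mkdir -p pics; ls
python3 - <<'E'
from workcell import bot
import cv2, numpy as np
print(bot.get_obs())
for n in ("scene","side","wrist"):
    c=bot.read_camera(n); cv2.imwrite(f"pics/{n}0.png",c["frame"][:,:,::-1]); print(n,c["intrinsics"],c["xyz"],c["rotation"])
    np.savez(f"{n}0.npz",**c)
E
```

```text
pics
{'time_s': 0.0, 'joint_pos': array([-1.37521350e+00,  3.26939913e-01, -1.93561545e-01,  1.05201793e+00,
        6.16935900e-06,  1.43662048e+00]), 'joint_velocities': array([ 6.74912253e-04, -1.12417046e-03, -1.58388623e-03, -2.58089712e-05,
        9.53472748e-04,  4.35400104e-05]), 'joint_torque': array([-5.37520591e-04, -4.43395007e+01,  2.62442136e+01,  1.55252893e-02,
        6.70090458e-05,  6.40005211e-06]), 'position': array([ 0.17801029, -0.51978733,  0.23051249]), 'eef_rot': array([-8.61216728e-04,  9.86437802e-01,  1.64133239e-01, -2.33645401e-05]), 'wrist_force': array([-0.11151369,  0.75492489, -0.06846829]), 'ft_torque': array([-0.01539212, -0.03218622,  0.01645906]), 'finger_gap': 0.08580191078552775}
scene [[438.24771619   0.         323.99525769]
 [  0.         438.24771619 192.63900368]
 [  0.           0.           1.        ]] [0.97747419 0.75631581 1.21508123] [-0.08957543  0.24943456  0.91661836 -0.29928149]
side [[484.05464298   0.         324.9373337 ]
 [  0.         484.05464298 207.74257628]
 [  0.           0.           1.        ]] [0.20121263 1.14805549 0.80621279] [ 0.06461232 -0.13645254  0.86421832 -0.47992983]
wrist [[349.38946408   0.         321.1353154 ]
 [  0.         349.38946408 197.1648825 ]
 [  0.           0.           1.        ]] [ 0.24054498 -0.49868882  0.37447235] [ 0.10581245  0.80633441 -0.57683108 -0.07677528]
```

View pics/scene0.png

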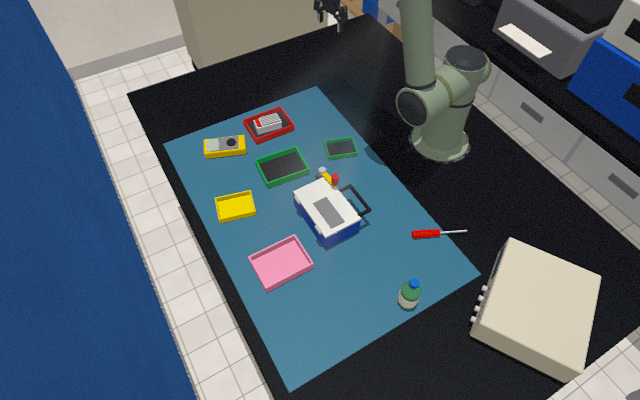

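View pics/side0.png

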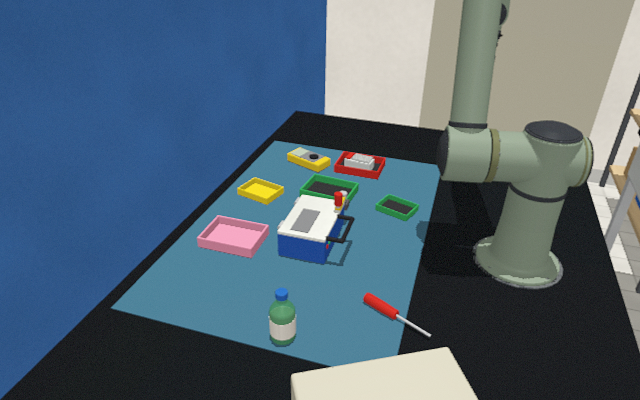

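View pics/wrist0.png

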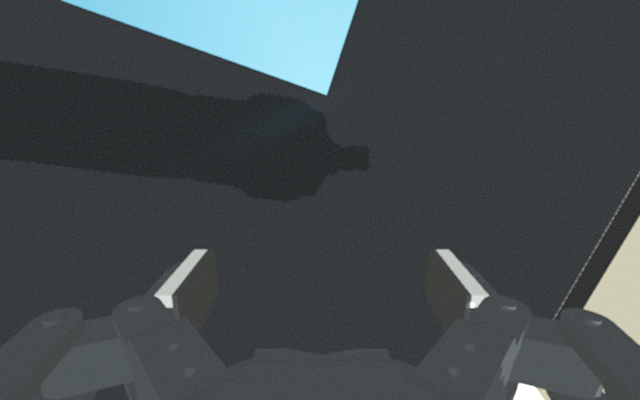

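The scene view shows two green trays: a large one at (282,167) and a small one at (340,149). The pink tray is at (281,262) and the yellow one at (235,206). The fixture's white lid is at (327,207), the red knob at (335,178), the bar at (357,203), and the red tray with the reject at (268,125). The larger green tray fits the description, so I'll enlarge that area and measure.

```bash
cat > h.py <<'E'
import numpy as np, cv2
from scipy.spatial.transform import Rotation as R
def rot(q): return R.from_quat([q[1],q[2],q[3],q[0]])
def cam(bot,n,save=None):
    c=bot.read_camera(n)
    if save: cv2.imwrite(f"pics/{save}.png",c["frame"][:,:,::-1])
    return c
def plane(c,uv,z):
    uv=np.atleast_2d(np.asarray(uv,float)); K=c["intrinsics"]
    d=np.c_[(uv[:,0]-K[0,2])/K[0,0],(uv[:,1]-K[1,2])/K[1,1],np.ones(len(uv))]
    d=rot(c["rotation"]).apply(d); s=(z-c["xyz"][2])/d[:,2]
    return c["xyz"]+d*s[:,None]
def cloud(c):
    h,w=c["depth"].shape; v,u=np.mgrid[:h,:w]; K=c["intrinsics"]; D=c["depth"]
    P=np.stack([(u-K[0,2])/K[0,0]*D,(v-K[1,2])/K[1,1]*D,D],-1)
    return (rot(c["rotation"]).apply(P.reshape(-1,3))+c["xyz"]).reshape(h,w,3)
def proj(c,P):
    p=rot(c["rotation"]).inv().apply(np.atleast_2d(P)-c["xyz"]); K=c["intrinsics"]
    return np.c_[K[0,0]*p[:,0]/p[:,2]+K[0,2],K[1,1]*p[:,1]/p[:,2]+K[1,2]]
def hsv(c): return cv2.cvtColor(c["frame"],cv2.COLOR_RGB2HSV)
def rect(xy):
    return cv2.minAreaRect((np.asarray(xy)[:,:2]*1000).astype(np.float32))
E
python3 - <<'E'
import numpy as np,cv2
from h import *
for n in("scene","side"):
    c=dict(np.load(n+"0.npz")); H=hsv(c); P=cloud(c); D=c["depth"]>0
    def comp(m,name,zlo,zhi,amin=15):
        m=m&D&(P[...,2]>zlo)&(P[...,2]<zhi)
        k,l,s,ce=cv2.connectedComponentsWithStats(m.astype(np.uint8))
        for i in range(1,k):
            if s[i,4]>=amin:
                p=P[l==i]; r=rect(p); print(n,name,ce[i].round(),s[i,4],"rect",np.round(r[0],1),np.round(r[1],1),round(r[2],1),"z",np.percentile(p[:,2],[5,50,95]).round(3),"med",np.median(p,0).round(3))
    h,s,v=H[...,0],H[...,1],H[...,2]
    comp((h>55)&(h<80)&(s>120),"greenrim",0.02,0.04)
    comp((s<50)&(v>170),"white",0.074,0.09)
    comp((h>10)&(h<175)&(h>100)&(s>150),"blue",0.0,0.09)
    comp(((h<8)|(h>172))&(s>150),"red",0.02,0.15)
    comp((h>20)&(h<35)&(s>150),"yellow",0.0,0.15)
    comp((v<60),"black",0.055,0.1)
c=dict(np.load("scene0.npz"));cv2.imwrite("pics/crop1.png",cv2.resize(c["frame"][110:250,230:390,::-1],None,fx=5,fy=5,interpolation=cv2.INTER_CUBIC)[:600])
E
```

```text
scene greenrim [338. 139.] 17 rect [ 343.6 -177.4] [10.3 50.6] 70.6 z [0.021 0.023 0.026] med [ 0.34  -0.177  0.023]
scene greenrim [327. 149.] 34 rect [ 395.7 -156.4] [85.2 23.9] 72.2 z [0.02  0.023 0.029] med [ 0.404 -0.151  0.023]
scene greenrim [354. 149.] 16 rect [ 313.4 -107.9] [48.2 14.4] 52.8 z [0.02  0.024 0.026] med [ 0.317 -0.096  0.024]
scene greenrim [280. 165.] 325 rect [ 582.9 -169.2] [126. 161.] 85.2 z [0.021 0.03  0.035] med [ 0.592 -0.169  0.03 ]
scene white [325. 205.] 1652 rect [557.   87.7] [138.1 203.8] 0.7 z [0.077 0.081 0.085] med [0.553 0.085 0.081]
scene blue [ 93. 222.] 2491 rect [1205.8 -709.3] [   3.6 2143.5] 0.0 z [0.005 0.046 0.086] med [ 1.205 -0.195  0.046]
scene blue [605. 107.] 1511 rect [-651.4  192.2] [403.9  88.6] 79.8 z [0.018 0.052 0.086] med [-0.64   0.221  0.052]
scene blue [310. 223.] 200 rect [619.5 100.4] [  4.4 170.5] 0.2 z [0.011 0.036 0.066] med [0.619 0.098 0.036]
scene blue [347. 233.] 276 rect [524.3 182.7] [142.1  24.1] 12.8 z [0.002 0.03  0.062] med [0.533 0.186 0.03 ]
scene red [267. 124.] 355 rect [ 531.4 -379.4] [163.8 132.2] 0.
[... 2172 characters left out ...]
0.139] med [0.494 0.048 0.125]
side red [380. 304.] 251 rect [312.7 308.8] [22.4 87.1] 65.1 z [0.021 0.025 0.029] med [0.313 0.31  0.025]
side yellow [310. 162.] 363 rect [ 715.3 -326.4] [155.8  69.9] 5.5 z [0.005 0.022 0.034] med [ 0.69  -0.326  0.022]
side yellow [260. 190.] 745 rect [795.4 -94.8] [ 97.2 125.3] 75.1 z [0.005 0.011 0.025] med [ 0.796 -0.101  0.011]
side yellow [343. 199.] 15 rect [493.7  -1.3] [ 5.7 34.8] 4.3 z [0.088 0.092 0.094] med [ 0.493 -0.006  0.092]
side black [342. 230.] 179 rect [464.1 119.7] [ 44.6 121.7] 1.1 z [0.074 0.08  0.084] med [0.45  0.134 0.08 ]
side black [556. 237.] 17 rect [-75.    3.7] [17.7  7. ] 28.7 z [0.092 0.097 0.1  ] med [-0.076  0.004  0.097]
```

View pics/crop1.png

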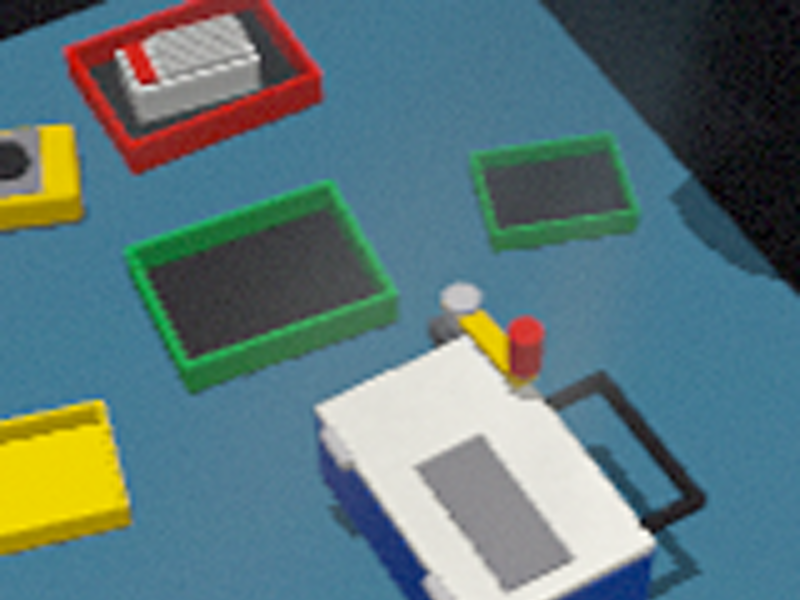

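The crop confirms the larger green tray is the one at crop (260,285), measuring 126x161 mm against 160x120 given. The small one measures about 90 mm. Next I'll refine the yaws by casting edge rays.

Run:
```python
import numpy as np,cv2
from h import *
for n in("scene","side"):
    c=dict(np.load(n+"0.npz")); H=hsv(c); P=cloud(c); h,s,v=[H[...,i] for i in range(3)]
    m=((s<60)&(v>90)&(P[...,2]>.07)&(P[...,2]<.09)&(np.hypot(P[...,0]-.556,P[...,1]-.088)<.14)).astype(np.uint8)
    k=max(cv2.findContours(m,0,1)[0],key=cv2.contourArea)[:,0]
    q=plane(c,k,.08); r=rect(q); print(n,"lid",np.round(r,1) if 0 else r)
    # edge line fits
    ctr=np.array([.556,.088])
    d=q[:,:2]-ctr
    for ax,o,L in((0,-.065,.08),(0,.065,.08),(1,-.1,.045),(1,.1,.045)):
        e=d[(abs(d[:,ax]-o)<.008)&(abs(d[:,1-ax])<L)]
        if len(e)>5:
            p=np.polyfit(e[:,1-ax],e[:,ax],1); print("  edge",ax,o,"offset",p[1].round(4),"slope deg",np.degrees(np.arctan(p[0])).round(2),len(e))
    g=((h>50)&(h<85)&(s>90)&(np.hypot(P[...,0]-.583,P[...,1]+.17)<.12)).astype(np.uint8)
    k=max(cv2.findContours(g,0,1)[0],key=cv2.contourArea)
    hull=cv2.convexHull(k)[:,0]
    gm=g.astype(bool)&(P[...,2]>.025); print(" tray rim",rect(P[gm]))
    print(" tray quad@.03",plane(c,cv2.approxPolyDP(cv2.convexHull(k),5,True)[:,0],.03)[:,:2].round(3).tolist())
    # dark floor
    b=((v<80)&(np.hypot(P[...,0]-.583,P[...,1]+.17)<.1)&(P[...,2]<.015)).astype(np.uint8)
    k=max(cv2.findContours(b,0,1)[0],key=cv2.contourArea)[:,0]; print(" floor",rect(plane(c,k,.005)))
    kn=((h<8)|(h>172))&(s>150)&(P[...,2]>.1)&(P[...,0]>.3); print(" knob",P[kn].mean(0).round(4), rect(P[kn]))
    kt=kn&(P[...,2]>.131); print(" knobtop",P[kt].mean(0).round(4),kt.sum())
    bl=(v<70)&(P[...,2]>.06)&(P[...,2]<.1)&(abs(P[...,0]-.45)<.04)&(abs(P[...,1]-.118)<.09)
    kk=P[bl]; f=kk[kk[:,0]<.46]; print(" bar x",np.median(f[:,0]).round(4),"y",f[:,1].min().round(3),f[:,1].max().round(3),"z",np.median(f[:,2]).round(3))
```

```text
scene lid ((557.3985595703125, 77.46072387695312), (140.547607421875, 226.02194213867188), 0.4802497625350952)
  edge 0 -0.065 offset -0.0652 slope deg -0.76 31
  edge 0 0.065 offset 0.0662 slope deg -0.82 40
  edge 1 -0.1 offset -0.1005 slope deg 2.87 24
  edge 1 0.1 offset 0.1008 slope deg 1.35 25
 tray rim ((582.842041015625, -169.87066650390625), (127.45561981201172, 161.04733276367188), 85.24893188476562)
 tray quad@.03 [[0.495, -0.212], [0.518, -0.085], [0.67, -0.097], [0.652, -0.236]]
 floor ((575.5872802734375, -180.40817260742188), (88.82279968261719, 139.89064025878906), 84.53495788574219)
 knob [0.5427 0.1103 0.23  ] ((730.3065795898438, 397.201171875), (871.7526245117188, 16.36328125), 56.53689956665039)
 knobtop [0.5649 0.1446 0.2906] 35
 bar x 0.4493 y 0.063 0.177 z 0.082
side lid ((556.6644287109375, 91.76322174072266), (140.96197509765625, 212.30462646484375), 0.5201724767684937)
  edge 0 -0.065 offset -0.0666 slope deg -1.38 31
  edge 0 0.065 offset 0.0661 slope deg -0.5 31
  edge 1 -0.1 offset -0.0994 slope deg -0.46 26
  edge 1 0.1 offset 0.1067 slope deg 0.75 21
 tray rim ((583.06005859375, -169.75271606445312), (128.10958862304688, 161.5508575439453), 85.11194610595703)
 tray quad@.03 [[0.497, -0.215], [0.496, -0.095], [0.653, -0.085], [0.658, -0.239]]
 floor ((589.3455810546875, -193.07302856445312), (66.32691192626953, 133.0535125732422), 84.414306640625)
 knob [0.494  0.0472 0.1245] ((495.7789611816406, 44.532859802246094), (20.510435104370117, 21.685590744018555), 12.801527976989746)
 knobtop [0.4959 0.0453 0.1359] 39
 bar x 0.4466 y 0.061 0.18 z 0.081
```

```bash
cat >> h.py <<'E'
import json
def yawrot(yaw): # tool down, tool x at yaw
    return R.from_euler('z',yaw)*R.from_euler('x',np.pi)
def plan(p0,q0,wps):
    """wps: list of (xyz,yaw) per row; prints rows in tool axes"""
    p=np.array(p0,float); r=rot(q0); out=[]
    for xyz,yaw in wps:
        rt=yawrot(yaw); dp=r.inv().apply(np.array(xyz)-p)*100; dr=(r.inv()*rt).as_rotvec()
        dp=np.round(dp,2); dr=np.round(dr,3); out.append({"dp":dp.tolist(),"dr":dr.tolist()})
        p=p+r.apply(dp/100); r=r*R.from_rotvec(dr)
    for i in range(0,len(out),10): print(json.dumps(out[i:i+10]).replace(" ",""))
    print("end",p.round(4), "maxdp",max(np.linalg.norm(o["dp"]) for o in out))
def line(o,xyz,yaw,n):
    """n equal rows from present pose"""
    x=rot(o["eef_rot"]).apply([1,0,0]); y0=np.arctan2(x[1],x[0]); d=(yaw-y0+np.pi)%(2*np.pi)-np.pi
    p0=o["position"]
    return [(p0+(np.array(xyz)-p0)*(i+1)/n, y0+d*(i+1)/n) for i in range(n)]
def go(xyz,yaw,n):
    from workcell import bot
    o=bot.get_obs(); plan(o["position"],o["eef_rot"],line(o,xyz,yaw,n))
E
python3 -c "
from h import *
go([.4965,.042,.20],np.pi/2+.07,12)"
```

```text
[{"dp":[4.03,-3.57,0.26],"dr":[-0.001,-0.0,-0.109]},{"dp":[4.39,-3.11,0.26],"dr":[-0.0,-0.0,-0.11]},{"dp":[4.71,-2.61,0.26],"dr":[-0.0,-0.0,-0.109]},{"dp":[4.96,-2.09,0.25],"dr":[-0.0,-0.0,-0.109]},{"dp":[5.16,-1.53,0.26],"dr":[-0.0,-0.0,-0.109]},{"dp":[5.3,-0.96,0.26],"dr":[-0.0,-0.0,-0.11]},{"dp":[5.37,-0.37,0.26],"dr":[-0.0,-0.0,-0.109]},{"dp":[5.37,0.21,0.26],"dr":[-0.0,-0.0,-0.109]},{"dp":[5.33,0.8,0.25],"dr":[0.0,-0.0,-0.109]},{"dp":[5.2,1.37,0.26],"dr":[0.0,-0.0,-0.11]}]
[{"dp":[5.03,1.93,0.26],"dr":[0.0,-0.0,-0.109]},{"dp":[4.78,2.47,0.26],"dr":[0.0,-0.0,-0.109]}]
end [0.4965 0.042  0.2   ] maxdp 5.39549812343587
```

Request:
send_rows:
  claw: -0.06
  increments:
    - {"dp": [4.03, -3.57, 0.26], "dr": [0, 0, -0.109]}
    - {"dp": [4.39, -3.11, 0.26], "dr": [0, 0, -0.11]}
    - {"dp": [4.71, -2.61, 0.26], "dr": [0, 0, -0.109]}
    - {"dp": [4.96, -2.09, 0.25], "dr": [0, 0, -0.109]}
    - {"dp": [5.16, -1.53, 0.26], "dr": [0, 0, -0.109]}
    - {"dp": [5.3, -0.96, 0.26], "dr": [0, 0, -0.11]}
    - {"dp": [5.37, -0.37, 0.26], "dr": [0, 0, -0.109]}
    - {"dp": [5.37, 0.21, 0.26], "dr": [0, 0, -0.109]}
    - {"dp": [5.33, 0.8, 0.25], "dr": [0, 0, -0.109]}
    - {"dp": [5.2, 1.37, 0.26], "dr": [0, 0, -0.11]}

```text
time_s: 1.4
position: [0.4441, -0.0504, 0.2054]
eef_rot: [0.0, 0.756, 0.654, 0.0]
wrist_force: [0.5, -0.1, -0.8]
finger_gap: 0.0401
```

```bash
python3 -c "
from h import *
go([.4965,.042,.20],np.pi/2+.07,4)"
```

```text
[{"dp":[2.47,0.96,0.14],"dr":[0.0,0.0,-0.054]},{"dp":[2.42,1.1,0.13],"dr":[0.0,0.0,-0.053]},{"dp":[2.36,1.22,0.14],"dr":[0.0,0.0,-0.054]},{"dp":[2.29,1.35,0.13],"dr":[0.0,0.0,-0.053]}]
end [0.4965 0.042  0.2   ] maxdp 2.6614845481422584
```

Request:
send_rows:
  increments:
    - {"dp": [2.47, 0.96, 0.14], "dr": [0, 0, -0.054]}
    - {"dp": [2.42, 1.1, 0.13], "dr": [0, 0, -0.053]}
    - {"dp": [2.36, 1.22, 0.14], "dr": [0, 0, -0.054]}
    - {"dp": [2.29, 1.35, 0.13], "dr": [0, 0, -0.053]}

```text
time_s: 1.9
position: [0.4964, 0.041, 0.1998]
eef_rot: [-0.0, 0.683, 0.731, -0.0]
wrist_force: [-0.0, 0.4, 0.3]
finger_gap: 0.0401
```

Run:
```python
from workcell import bot
from h import *
c=cam(bot,"wrist","w1"); H=hsv(c); P=cloud(c)
m=((H[...,0]<8)|(H[...,0]>172))&(H[...,1]>150)&(P[...,2]>.131)&(P[...,2]<.142)
print(m.sum(), rect(P[m]),P[m].mean(0), bot.get_obs()["position"])
```

```text
999 ((495.0539855957031, 41.46196365356445), (21.55790138244629, 21.48329734802246), 79.21939086914062) [0.49521619 0.04227869 0.13685288] [0.49785025 0.04321148 0.19975056]
```

View pics/w1.png

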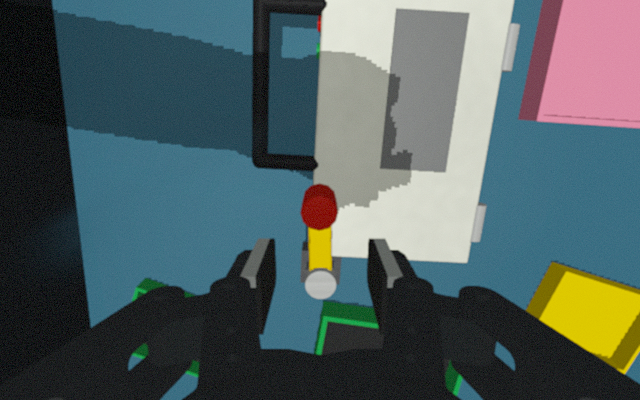

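The wrist view shows the knob top at about (318,205), centred between the fingers, and it measures (0.495, 0.042), as expected. The lever runs to its pivot at (320,285). I'll descend around the knob and swing it.

Request:
send_rows:
  increments:
    - {"dp": [0, -0.2, 3.2], "dr": [0, 0, 0]}
    - {"dp": [0, 0, 3.3], "dr": [0, 0, 0]}
    - {"dp": [0, 0, 3.2], "dr": [0, 0, 0]}
    - {"dp": [0, 0, 0], "dr": [0, 0, 0]}

```text
time_s: 2.45
position: [0.4917, 0.0399, 0.1011]
eef_rot: [-0.002, 0.684, 0.73, -0.002]
wrist_force: [-1.1, 0.0, 2.1]
finger_gap: 0.0402
```

Run:
```python
from workcell import bot
from h import *
o=bot.get_obs(); piv=np.array([.5026,-.0288])
w=[]
for a in np.linspace(.09,1.6,14)[1:]:
    w.append(((piv[0]-.07*np.sin(a),piv[1]+.07*np.cos(a),.1035),np.pi/2+a))
plan(o["position"],o["eef_rot"],w)
```

```text
[{"dp":[0.01,-0.35,-0.24],"dr":[-0.005,-0.001,-0.141]},{"dp":[-0.05,-0.81,-0.0],"dr":[-0.0,-0.0,-0.116]},{"dp":[-0.05,-0.81,-0.0],"dr":[-0.0,-0.0,-0.116]},{"dp":[-0.04,-0.81,0.0],"dr":[-0.0,-0.0,-0.116]},{"dp":[-0.05,-0.81,0.0],"dr":[-0.0,-0.0,-0.116]},{"dp":[-0.05,-0.81,0.0],"dr":[-0.0,-0.0,-0.116]},{"dp":[-0.04,-0.82,0.0],"dr":[-0.0,-0.0,-0.117]},{"dp":[-0.05,-0.81,0.0],"dr":[-0.0,-0.0,-0.116]},{"dp":[-0.05,-0.81,0.0],"dr":[-0.0,-0.0,-0.116]},{"dp":[-0.05,-0.81,0.0],"dr":[-0.0,-0.0,-0.116]}]
[{"dp":[-0.04,-0.81,0.0],"dr":[-0.0,-0.0,-0.116]},{"dp":[-0.05,-0.81,0.0],"dr":[-0.0,-0.0,-0.116]},{"dp":[-0.05,-0.81,0.0],"dr":[-0.0,-0.0,-0.117]}]
end [ 0.4327 -0.0308  0.1035] maxdp 0.8209750300709516
```

Request:
send_rows:
  increments:
    - {"dp": [0, -0.45, -0.1], "dr": [0, 0, -0.13]}
    - {"dp": [-0.05, -0.81, 0], "dr": [0, 0, -0.116]}
    - {"dp": [-0.05, -0.81, 0], "dr": [0, 0, -0.116]}
    - {"dp": [-0.04, -0.81, 0], "dr": [0, 0, -0.116]}
    - {"dp": [-0.05, -0.81, 0], "dr": [0, 0, -0.116]}
    - {"dp": [-0.05, -0.81, 0], "dr": [0, 0, -0.116]}
    - {"dp": [-0.04, -0.82, 0], "dr": [0, 0, -0.116]}
    - {"dp": [-0.05, -0.81, 0], "dr": [0, 0, -0.116]}

```text
time_s: 3.45
position: [0.4448, 0.0086, 0.1057]
eef_rot: [0.001, 0.276, 0.961, 0.001]
wrist_force: [0.5, 2.8, 0.9]
finger_gap: 0.0402
```

Run:
```python
from workcell import bot
from h import *
o=bot.get_obs(); piv=np.array([.5026,-.0288])
r=o["position"][:2]-piv; a0=np.arctan2(-r[0],r[1]);print(a0,np.hypot(*r))
w=[]
for a in np.linspace(a0,1.6,6)[1:]:
    w.append(((piv[0]-.07*np.sin(a),piv[1]+.07*np.cos(a),.1035),np.pi/2+a))
plan(o["position"],o["eef_rot"],w)
```

```text
0.9966087318754728 0.0688685413509791
[{"dp":[0.08,-0.84,0.21],"dr":[0.002,0.001,-0.105]},{"dp":[-0.06,-0.85,0.0],"dr":[0.0,0.0,-0.121]},{"dp":[-0.05,-0.84,0.0],"dr":[0.0,0.0,-0.121]},{"dp":[-0.05,-0.84,0.0],"dr":[0.0,0.0,-0.12]},{"dp":[-0.05,-0.84,0.0],"dr":[0.0,0.0,-0.121]}]
end [ 0.4326 -0.0308  0.1035] maxdp 0.8695401083331349
```

Request:
send_rows:
  increments:
    - {"dp": [0, -0.84, 0.1], "dr": [0, 0, -0.11]}
    - {"dp": [-0.06, -0.85, 0], "dr": [0, 0, -0.12]}
    - {"dp": [-0.05, -0.84, 0], "dr": [0, 0, -0.12]}
    - {"dp": [-0.05, -0.84, 0], "dr": [0, 0, -0.12]}
    - {"dp": [-0.05, -0.84, 0], "dr": [0, 0, -0.12]}
    - {"dp": [0, 0, 0], "dr": [0, 0, 0]}
    - {"dp": [0, 0.4, -3.5], "dr": [0, 0, 0]}
    - {"dp": [0, 0, -5], "dr": [0, 0, 0]}

```text
time_s: 4.45
position: [0.4317, -0.0272, 0.1889]
eef_rot: [-0.001, -0.012, 1.0, 0.0]
wrist_force: [1.3, -0.0, -0.3]
finger_gap: 0.0403
```

Run:
```python
from workcell import bot
from h import *
c=cam(bot,"side","s1")
H=hsv(c); P=cloud(c)
m=((H[...,0]<8)|(H[...,0]>172))&(H[...,1]>150)&(P[...,2]>.1)&(P[...,2]<.142)&(abs(P[...,0]-.45)<.1)
k=np.median(P[m],0); r=k[:2]-[.5026,-.0288]; print(m.sum(),k, "latch",np.arctan2(-r[0],r[1])-.014,np.hypot(*r))
go([.448,.118,.15],np.pi/2+.014,10)
```

```text
91 [ 0.42953555 -0.01571012  0.12352284] latch 1.3795217010211454 0.07422775080819093
[{"dp":[-0.16,1.46,0.45],"dr":[-0.002,0.008,0.158]},{"dp":[0.07,1.46,0.46],"dr":[0.0,-0.0,0.158]},{"dp":[0.3,1.43,0.46],"dr":[0.0,-0.0,0.159]},{"dp":[0.52,1.37,0.45],"dr":[0.0,-0.0,0.158]},{"dp":[0.74,1.27,0.46],"dr":[0.0,-0.0,0.158]},{"dp":[0.92,1.14,0.46],"dr":[0.0,-0.0,0.158]},{"dp":[1.09,0.98,0.45],"dr":[0.0,-0.0,0.158]},{"dp":[1.23,0.8,0.46],"dr":[0.0,-0.0,0.159]},{"dp":[1.34,0.59,0.45],"dr":[0.0,-0.0,0.158]},{"dp":[1.42,0.37,0.46],"dr":[0.0,-0.0,0.158]}]
end [0.448 0.118 0.15 ] maxdp 1.5401623291069029
```

View pics/s1.png

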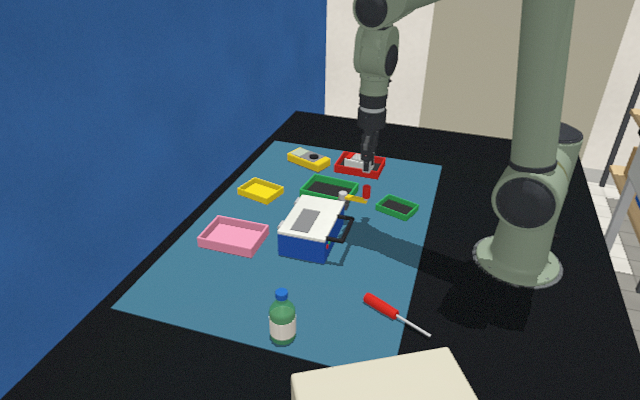

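The side view shows the lever swung off the front, with the knob at (366,192) and the latch at about 1.38 rad, so it's clear of the lid. Next is the bar.

Request:
send_rows:
  increments:
    - {"dp": [-0.16, 1.46, 0.2], "dr": [0, 0, 0.158]}
    - {"dp": [0.07, 1.46, 0.2], "dr": [0, 0, 0.158]}
    - {"dp": [0.3, 1.43, 0.2], "dr": [0, 0, 0.158]}
    - {"dp": [0.52, 1.37, 0.45], "dr": [0, 0, 0.158]}
    - {"dp": [0.74, 1.27, 0.46], "dr": [0, 0, 0.158]}
    - {"dp": [0.92, 1.14, 0.46], "dr": [0, 0, 0.158]}
    - {"dp": [1.09, 0.98, 0.45], "dr": [0, 0, 0.158]}
    - {"dp": [1.23, 0.8, 0.46], "dr": [0, 0, 0.158]}
    - {"dp": [1.34, 0.59, 0.45], "dr": [0, 0, 0.158]}
    - {"dp": [1.42, 0.37, 0.46], "dr": [0, 0, 0.158]}

```text
time_s: 5.75
position: [0.445, 0.1192, 0.1508]
eef_rot: [0.001, 0.703, 0.711, 0.0]
wrist_force: [0.4, -0.6, -1.1]
finger_gap: 0.04
```

Run:
```python
from workcell import bot
from h import *
c=cam(bot,"wrist","w2")
H=hsv(c); P=cloud(c)
m=(H[...,2]<90)&(P[...,2]>.06)&(P[...,2]<.095)&(abs(P[...,0]-.45)<.02)&(abs(P[...,1]-.118)<.03)
print(m.sum(),np.median(P[m],0),np.percentile(P[m],[5,95],axis=0))
o=bot.get_obs();print(o["position"])
go([.4485,.117,.056],np.pi/2+.014,4)
```

```text
1643 [0.44710751 0.11973404 0.08139122] [[0.44166781 0.09125326 0.07819742]
 [0.45245357 0.14520113 0.08298662]]
[0.44477754 0.12049477 0.150278  ]
[{"dp":[-0.09,0.09,2.36],"dr":[0.001,-0.001,-0.001]},{"dp":[-0.09,0.09,2.35],"dr":[-0.0,-0.0,-0.001]},{"dp":[-0.09,0.1,2.36],"dr":[-0.0,-0.0,-0.002]},{"dp":[-0.09,0.09,2.36],"dr":[-0.0,-0.0,-0.001]}]
end [0.4485 0.117  0.056 ] maxdp 2.3638316352904662
```

View pics/w2.png

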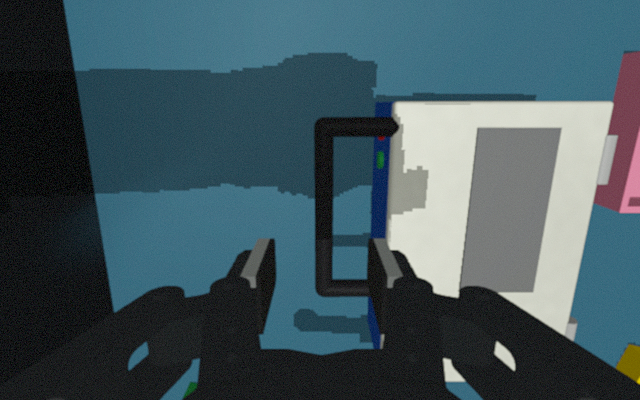

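The bar appears at about column 323, between the fingers, and measures x=0.447, z=0.081 (its top), as expected. I'll descend and pinch it.

Request:
send_rows:
  increments:
    - {"dp": [-0.05, 0.07, 2.4], "dr": [0, 0, 0]}
    - {"dp": [-0.05, 0.07, 2.4], "dr": [0, 0, 0]}
    - {"dp": [-0.05, 0.06, 2.4], "dr": [0, 0, 0]}
    - {"dp": [-0.05, 0.05, 2.2], "dr": [0, 0, 0]}
    - {"dp": [0, 0, 0], "dr": [0, 0, 0]}

```text
time_s: 6.42
position: [0.446, 0.1163, 0.0555]
eef_rot: [-0.001, 0.701, 0.714, -0.001]
wrist_force: [-0.9, -1.0, 0.8]
finger_gap: 0.04
```

Request:
send_rows:
  claw: -1
  increments:
    - {"dp": [0, 0, 0], "dr": [0, 0, 0]}
    - {"dp": [0, 0, 0], "dr": [0, 0, 0]}
    - {"dp": [0, 0, 0], "dr": [0, 0, 0]}
    - {"dp": [0, 0, 0], "dr": [0, 0, 0]}

```text
time_s: 6.92
position: [0.4467, 0.1166, 0.0573]
eef_rot: [-0.0, 0.701, 0.713, -0.0]
wrist_force: [-2.6, -0.7, 5.5]
finger_gap: 0.0101
```

Run:
```python
from workcell import bot
from h import *
o=bot.get_obs(); print(o["position"],o["finger_gap"],o["wrist_force"])
p=o["position"].copy(); g0=p.copy(); hx=.6205; hz=.075+0
# bar relative: radius .172; anchor on present pose
w=[]
for a in np.linspace(0,1.87,29)[1:]:
    w.append(((p[0]+.172*(1-np.cos(a)),p[1],p[2]+.172*np.sin(a)),np.pi/2+.014))
plan(p,yawrot(np.pi/2+.014).as_quat()[[3,0,1,2]],w)
```

```text
[0.44667792 0.1165902  0.05733164] 0.010064282068223513 [-2.63872228 -0.69142216  5.47910778]
[{"dp":[-0.0,0.04,-1.15],"dr":[0.0,0.0,0.0]},{"dp":[-0.0,0.11,-1.14],"dr":[0.0,0.0,0.0]},{"dp":[-0.0,0.19,-1.13],"dr":[0.0,0.0,0.0]},{"dp":[-0.01,0.27,-1.12],"dr":[0.0,0.0,0.0]},{"dp":[-0.0,0.34,-1.1],"dr":[0.0,0.0,0.0]},{"dp":[-0.01,0.41,-1.07],"dr":[0.0,0.0,0.0]},{"dp":[-0.01,0.49,-1.04],"dr":[0.0,0.0,0.0]},{"dp":[-0.0,0.55,-1.01],"dr":[0.0,0.0,0.0]},{"dp":[-0.01,0.61,-0.97],"dr":[0.0,0.0,0.0]},{"dp":[-0.01,0.69,-0.92],"dr":[0.0,0.0,0.0]}]
[{"dp":[-0.01,0.74,-0.88],"dr":[0.0,0.0,0.0]},{"dp":[-0.01,0.79,-0.83],"dr":[0.0,0.0,0.0]},{"dp":[-0.02,0.85,-0.77],"dr":[0.0,0.0,0.0]},{"dp":[-0.01,0.91,-0.71],"dr":[0.0,0.0,0.0]},{"dp":[-0.01,0.94,-0.65],"dr":[0.0,0.0,0.0]},{"dp":[-0.01,0.99,-0.59],"dr":[0.0,0.0,0.0]},{"dp":[-0.02,1.02,-0.51],"dr":[0.0,0.0,0.0]},{"dp":[-0.01,1.06,-0.45],"dr":[0.0,0.0,0.0]},{"dp":[-0.02,1.09,-0.38],"dr":[0.0,0.0,0.0]},{"dp":[-0.01,1.1,-0.31],"dr":[0.0,0.0,0.0]}]
[{"dp":[-0.02,1.13,-0.23],"dr":[0.0,0.0,0.0]},{"dp":[-0.02,1.14,-0.15],"dr":[0.0,0.0,0.0]},{"dp":[-0.01,1.14,-0.08],"dr":[0.0,0.0,0.0]},{"dp":[-0.02,1.15,-0.0],"dr":[0.0,0.0,0.0]},{"dp":[-0.01,1.15,0.07],"dr":[0.0,0.0,0.0]},{"dp":[-0.02,1.13,0.16],"dr":[0.0,0.0,0.0]},{"dp":[-0.02,1.13,0.22],"dr":[0.0,0.0,0.0]},{"dp":[-0.01,1.11,0.3],"dr":[0.0,0.0,0.0]}]
end [0.6694 0.1166 0.2217] maxdp 1.1545128842936314
```

Request:
send_rows:
  increments:
    - {"dp": [0, 0.04, -1.15], "dr": [0, 0, 0]}
    - {"dp": [0, 0.11, -1.14], "dr": [0, 0, 0]}
    - {"dp": [0, 0.19, -1.13], "dr": [0, 0, 0]}
    - {"dp": [0, 0.27, -1.12], "dr": [0, 0, 0]}
    - {"dp": [0, 0.34, -1.1], "dr": [0, 0, 0]}

```text
time_s: 7.55
position: [0.4553, 0.1167, 0.113]
eef_rot: [-0.001, 0.701, 0.713, -0.001]
wrist_force: [-4.6, -0.2, -1.6]
finger_gap: 0.0097
```

Request:
send_rows:
  increments:
    - {"dp": [0, 0.41, -1.07], "dr": [0, 0, 0]}
    - {"dp": [0, 0.49, -1.04], "dr": [0, 0, 0]}
    - {"dp": [0, 0.55, -1.01], "dr": [0, 0, 0]}
    - {"dp": [0, 0.61, -0.97], "dr": [0, 0, 0]}
    - {"dp": [0, 0.69, -0.92], "dr": [0, 0, 0]}

```text
time_s: 8.18
position: [0.4802, 0.117, 0.1628]
eef_rot: [-0.003, 0.701, 0.714, -0.003]
wrist_force: [-11.6, -0.9, 1.7]
finger_gap: 0.0099
```

Request:
send_rows:
  increments:
    - {"dp": [0, 0.7, -0.88], "dr": [0, 0, 0]}
    - {"dp": [0, 0.75, -0.83], "dr": [0, 0, 0]}
    - {"dp": [0, 0.82, -0.77], "dr": [0, 0, 0]}
    - {"dp": [0, 0.9, -0.71], "dr": [0, 0, 0]}
    - {"dp": [0, 0.94, -0.65], "dr": [0, 0, 0]}

```text
time_s: 8.8
position: [0.5204, 0.1175, 0.2031]
eef_rot: [-0.002, 0.701, 0.714, -0.003]
wrist_force: [-6.2, -3.4, 3.4]
finger_gap: 0.0097
```

Run:
```python
from workcell import bot
from h import *
c=cam(bot,"side","s2")
o=bot.get_obs();print(o["position"],o["wrist_force"])
```

```text
[0.52343544 0.1176573  0.204498  ] [-17.80452331  -2.53447594  25.97973823]
```

View pics/s2.png

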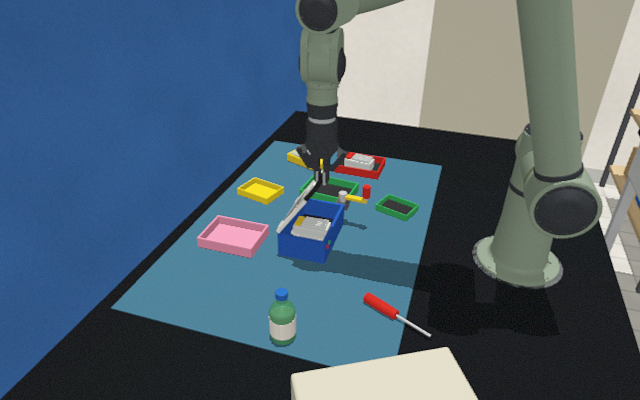

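Request:
send_rows:
  increments:
    - {"dp": [0, 0.9, -0.68], "dr": [0, 0, 0]}
    - {"dp": [0, 0.95, -0.62], "dr": [0, 0, 0]}

```text
time_s: 9.1
position: [0.543, 0.1179, 0.2165]
eef_rot: [0.0, 0.701, 0.713, -0.0]
wrist_force: [-5.0, -1.2, 3.6]
finger_gap: 0.01
```

Run:
```python
from workcell import bot
from h import *
for i in range(2):
    c=cam(bot,"wrist","w3")
    o=bot.get_obs();print(o["position"],o["wrist_force"],o["ft_torque"],o["finger_gap"])
```

```text
[0.54497358 0.11792492 0.21735464] [-8.07624368 -1.81504376 12.69489008] [-0.31600362  2.14356712 -0.11725652] 0.009870799272363753
[0.5445494  0.11792575 0.21714574] [-7.80079157 -2.17686878 12.53177391] [-0.34461042  1.95344545 -0.06752132] 0.009833686082431592
```

View pics/w3.png

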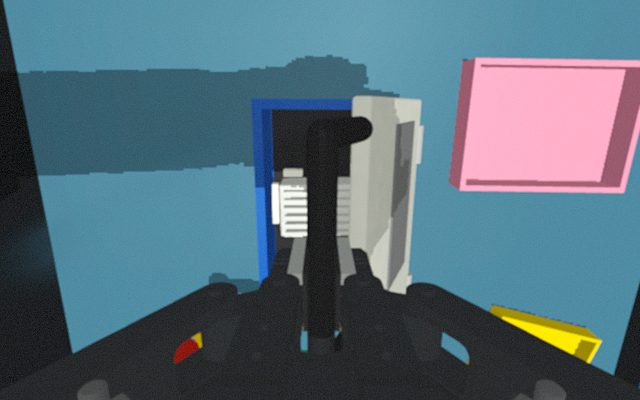

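The wrist view shows the bar gripped at (322,230), the lid near 65° and the module visible underneath at (315,210). Forces are small, so I'll continue the arc.

Run:
```python
from workcell import bot
from h import *
o=bot.get_obs(); p=o["position"]
b=p-np.array([.6205,0,.056]); r0=np.hypot(b[0],b[2]); a0=np.arctan2(b[2],-b[0]); print(r0,a0)
w=[]
for a in np.linspace(a0,1.86,13)[1:]:
    w.append(((.6205-r0*np.cos(a),p[1],.056+r0*np.sin(a)),np.pi/2+.014))
plan(p,yawrot(np.pi/2+.014).as_quat()[[3,0,1,2]],w)
```

```text
0.17814724570026763 1.1303579322786077
[{"dp":[-0.01,0.99,-0.43],"dr":[0.0,0.0,0.0]},{"dp":[-0.02,1.02,-0.37],"dr":[0.0,0.0,0.0]},{"dp":[-0.01,1.04,-0.31],"dr":[0.0,0.0,0.0]},{"dp":[-0.02,1.05,-0.24],"dr":[0.0,0.0,0.0]},{"dp":[-0.01,1.07,-0.18],"dr":[0.0,0.0,0.0]},{"dp":[-0.02,1.08,-0.12],"dr":[0.0,0.0,0.0]},{"dp":[-0.01,1.08,-0.05],"dr":[0.0,0.0,0.0]},{"dp":[-0.02,1.08,0.02],"dr":[0.0,0.0,0.0]},{"dp":[-0.01,1.08,0.08],"dr":[0.0,0.0,0.0]},{"dp":[-0.02,1.08,0.15],"dr":[0.0,0.0,0.0]}]
[{"dp":[-0.01,1.06,0.21],"dr":[0.0,0.0,0.0]},{"dp":[-0.02,1.04,0.28],"dr":[0.0,0.0,0.0]}]
end [0.6713 0.1179 0.2267] maxdp 1.0905503197927182
```

Request:
send_rows:
  increments:
    - {"dp": [0, 0.99, -0.43], "dr": [0, 0, 0]}
    - {"dp": [0, 1.02, -0.37], "dr": [0, 0, 0]}
    - {"dp": [0, 1.04, -0.31], "dr": [0, 0, 0]}
    - {"dp": [0, 1.05, -0.24], "dr": [0, 0, 0]}
    - {"dp": [0, 1.07, -0.18], "dr": [0, 0, 0]}

```text
time_s: 9.82
position: [0.5965, 0.1185, 0.2318]
eef_rot: [0.002, 0.701, 0.713, 0.001]
wrist_force: [-5.2, -2.2, 6.2]
finger_gap: 0.0096
```

Request:
send_rows:
  increments:
    - {"dp": [-0.01, 1.08, -0.12], "dr": [0, 0, 0]}
    - {"dp": [-0.01, 1.08, -0.05], "dr": [0, 0, 0]}
    - {"dp": [-0.02, 1.08, 0.02], "dr": [0, 0, 0]}
    - {"dp": [-0.01, 1.08, 0.08], "dr": [0, 0, 0]}

```text
time_s: 10.32
position: [0.6395, 0.1191, 0.2302]
eef_rot: [0.0, 0.701, 0.713, -0.0]
wrist_force: [-0.9, -3.4, 2.0]
finger_gap: 0.0097
```

Request:
send_rows:
  increments:
    - {"dp": [0, 1.07, 0.17], "dr": [0, 0, 0]}
    - {"dp": [0, 1.05, 0.24], "dr": [0, 0, 0]}
    - {"dp": [0, 0.8, 0.22], "dr": [0, 0, 0]}
    - {"dp": [0, 0, 0], "dr": [0, 0, 0]}

```text
time_s: 10.82
position: [0.6685, 0.1195, 0.2235]
eef_rot: [0.0, 0.701, 0.713, -0.0]
wrist_force: [-0.5, -5.6, 3.1]
finger_gap: 0.0098
```

Request:
send_rows:
  claw: 0.2
  increments:
    - {"dp": [0, 0, 0], "dr": [0, 0, 0]}
    - {"dp": [0, 0, 0], "dr": [0, 0, 0]}
    - {"dp": [0, 0, 0], "dr": [0, 0, 0]}
    - {"dp": [0, 0, 0], "dr": [0, 0, 0]}

```text
time_s: 11.32
position: [0.6676, 0.1204, 0.2237]
eef_rot: [-0.0, 0.701, 0.714, 0.0]
wrist_force: [-0.7, -0.1, 0.4]
finger_gap: 0.0511
```

Run:
```python
from workcell import bot
from h import *
c=cam(bot,"side","s4")
c=cam(bot,"wrist","w4")
o=bot.get_obs();print(o["position"],o["wrist_force"],o["finger_gap"])
```

```text
[0.66765618 0.12026146 0.22375181] [ 0.05669375 -0.41152097  0.64556544] 0.05135548085366569
```

View pics/s4.png

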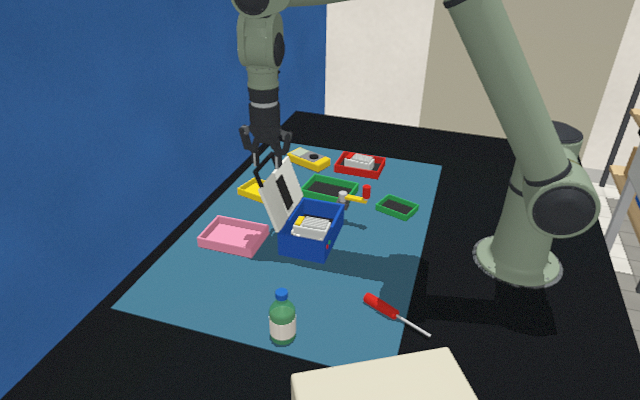

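View pics/w4.png

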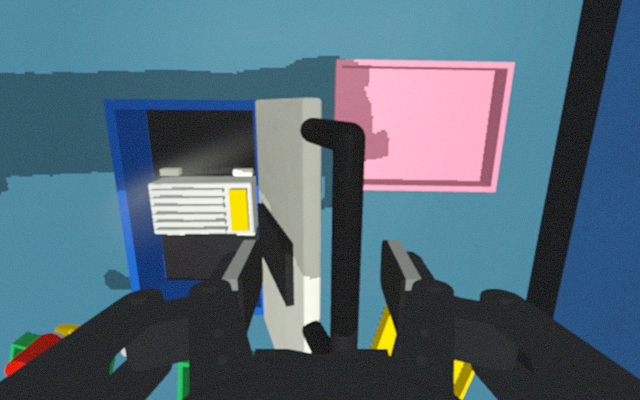

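The lid leans back at its stop, the bar is free between the fingers, and the module is visible in the wrist view at (203,207) with its yellow terminal to the hinge side. I'll lift straight up, then measure the module.

Request:
send_rows:
  increments:
    - {"dp": [0, 0, -2.5], "dr": [0, 0, 0]}
    - {"dp": [0, 0, -4], "dr": [0, 0, 0]}
    - {"dp": [0, 0, -1.5], "dr": [0, 0, 0]}

```text
time_s: 11.8
position: [0.6687, 0.1202, 0.3065]
eef_rot: [0.001, 0.701, 0.713, 0.002]
wrist_force: [0.2, -0.2, -0.3]
finger_gap: 0.0511
```

Run:
```python
from workcell import bot
from h import *
for n in("side","scene","wrist"):
    c=cam(bot,n,n+"5"); H=hsv(c); P=cloud(c); h,s,v=[H[...,i] for i in range(3)]
    X=P[...,0];Y=P[...,1];Z=P[...,2]
    box=(abs(X-.555)<.057)&(abs(Y-.088)<.092)
    m=box&(Z>.046)&(Z<.066)&((s<60)&(v>60)|(h>20)&(h<35)&(s>120))
    k,l,st,ce=cv2.connectedComponentsWithStats(m.astype(np.uint8))
    if k>1:
        i=1+np.argmax(st[1:,4]); p=P[l==i]; print(n,st[i,4],ce[i].round(),rect(p),"z",np.percentile(p[:,2],[5,50,95]).round(3), p.mean(0).round(4), "y range",np.percentile(p[:,1],[1,99]).round(4),"x",np.percentile(p[:,0],[1,99]).round(4))
go([.556,.088,.30],np.pi,12)
```

```text
side 453 [312. 224.] ((556.0557861328125, 90.03160095214844), (96.0929183959961, 51.838321685791016), 1.361768364906311) z [0.048 0.058 0.063] [0.5528 0.0955 0.057 ] y range [0.0665 0.1154] x [0.5092 0.6005]
scene 398 [326. 210.] ((556.5482788085938, 90.9803466796875), (96.97076416015625, 49.198448181152344), 1.3115863800048828) z [0.049 0.057 0.064] [0.5567 0.0926 0.0569] y range [0.0667 0.115 ] x [0.5089 0.6028]
wrist 3432 [223. 187.] ((556.25048828125, 88.15178680419922), (96.58685302734375, 50.57768630981445), 1.6355302333831787) z [0.052 0.057 0.062] [0.5577 0.0902 0.0567] y range [0.0641 0.1134] x [0.51   0.6039]
[{"dp":[-0.25,-0.94,0.03],"dr":[0.001,-0.0,-0.129]},{"dp":[-0.13,-0.96,0.03],"dr":[-0.0,-0.0,-0.13]},{"dp":[-0.0,-0.97,0.03],"dr":[-0.0,-0.0,-0.129]},{"dp":[0.12,-0.96,0.03],"dr":[-0.0,-0.0,-0.13]},{"dp":[0.25,-0.94,0.03],"dr":[-0.0,-0.0,-0.129]},{"dp":[0.37,-0.9,0.04],"dr":[-0.0,-0.0,-0.129]},{"dp":[0.47,-0.85,0.03],"dr":[-0.0,-0.0,-0.13]},{"dp":[0.59,-0.77,0.03],"dr":[-0.0,-0.0,-0.129]},{"dp":[0.68,-0.7,0.03],"dr":[0.0,-0.0,-0.13]},{"dp":[0.76,-0.6,0.03],"dr":[0.0,-0.0,-0.129]}]
[{"dp":[0.83,-0.5,0.03],"dr":[0.0,-0.0,-0.129]},{"dp":[0.89,-0.38,0.03],"dr":[0.0,-0.0,-0.13]}]
end [0.556 0.088 0.3  ] maxdp 0.9763708311906906
```

View pics/wrist5.png

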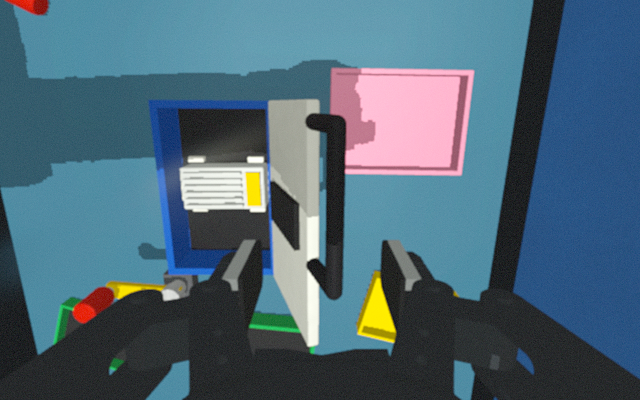

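All three views agree on the module: 96x51 mm, centre about (0.556, 0.0895), yaw about 1.4°. I'll move above it and turn the jaws across its width.

Request:
send_rows:
  claw: 0.76
  increments:
    - {"dp": [-0.25, -0.94, 0.03], "dr": [0, 0, -0.13]}
    - {"dp": [-0.13, -0.96, 0.03], "dr": [0, 0, -0.13]}
    - {"dp": [0, -0.97, 0.03], "dr": [0, 0, -0.13]}
    - {"dp": [0.12, -0.96, 0.03], "dr": [0, 0, -0.13]}
    - {"dp": [0.25, -0.94, 0.03], "dr": [0, 0, -0.13]}
    - {"dp": [0.37, -0.9, 0.04], "dr": [0, 0, -0.13]}
    - {"dp": [0.47, -0.85, 0.03], "dr": [0, 0, -0.13]}
    - {"dp": [0.59, -0.77, 0.03], "dr": [0, 0, -0.13]}
    - {"dp": [0.68, -0.7, 0.03], "dr": [0, 0, -0.13]}
    - {"dp": [0.76, -0.6, 0.03], "dr": [0, 0, -0.13]}

```text
time_s: 13.2
position: [0.5731, 0.0929, 0.2984]
eef_rot: [-0.002, 0.124, 0.992, -0.0]
wrist_force: [0.7, -0.0, -0.3]
finger_gap: 0.0753
```

Run:
```python
from h import *
go([.556,.0893,.15],np.pi+.02,5)
```

```text
[{"dp":[0.3,-0.15,2.97],"dr":[-0.001,-0.003,-0.054]},{"dp":[0.33,-0.14,2.97],"dr":[0.0,-0.0,-0.053]},{"dp":[0.32,-0.12,2.97],"dr":[0.0,-0.0,-0.054]},{"dp":[0.34,-0.1,2.97],"dr":[0.0,-0.0,-0.054]},{"dp":[0.34,-0.09,2.96],"dr":[0.0,-0.0,-0.054]}]
end [0.556  0.0893 0.15  ] maxdp 2.99155477970904
```

Request:
send_rows:
  increments:
    - {"dp": [0.3, -0.15, 2.97], "dr": [0, 0, -0.054]}
    - {"dp": [0.33, -0.14, 2.97], "dr": [0, 0, -0.054]}
    - {"dp": [0.32, -0.12, 2.97], "dr": [0, 0, -0.054]}
    - {"dp": [0.34, -0.1, 2.97], "dr": [0, 0, -0.054]}
    - {"dp": [0.34, -0.09, 2.96], "dr": [0, 0, -0.054]}
    - {"dp": [0, 0, 0], "dr": [0, 0, 0]}

```text
time_s: 13.95
position: [0.5538, 0.0893, 0.1486]
eef_rot: [-0.004, -0.008, 1.0, -0.0]
wrist_force: [-0.1, 0.6, 1.0]
finger_gap: 0.0749
```

Run:
```python
from workcell import bot
from h import *
c=cam(bot,"wrist","w6"); o=bot.get_obs(); print(o["position"],o["eef_rot"])
go([.556,.0893,.026],np.pi+.02,6)
```

```text
[0.55560067 0.08937937 0.15054323] [-2.15058288e-03 -8.11551971e-03  9.99964756e-01 -2.24638113e-05]
[{"dp":[-0.02,-0.0,2.08],"dr":[-0.0,-0.004,-0.001]},{"dp":[-0.0,-0.0,2.07],"dr":[-0.0,-0.0,-0.0]},{"dp":[-0.01,-0.0,2.08],"dr":[-0.0,-0.0,-0.001]},{"dp":[-0.01,-0.01,2.07],"dr":[-0.0,-0.0,-0.001]},{"dp":[-0.0,0.0,2.08],"dr":[-0.0,-0.0,-0.0]},{"dp":[-0.01,0.0,2.07],"dr":[-0.0,-0.0,-0.001]}]
end [0.556  0.0893 0.026 ] maxdp 2.0800961516237657
```

View pics/w6.png

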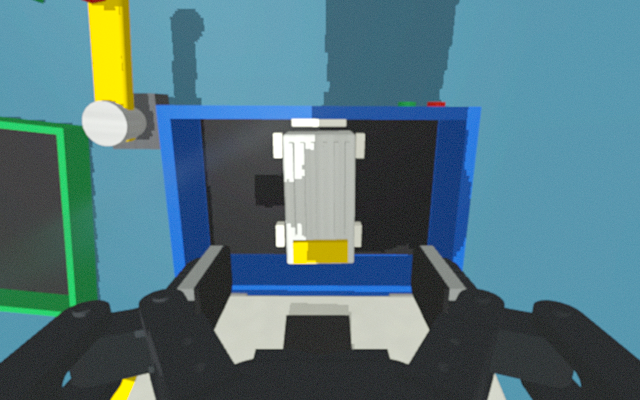

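The module is centred at column 320 between the fingers, and the stops are only at its corners and ends. I'll descend.

Request:
send_rows:
  increments:
    - {"dp": [0, 0, 2.5], "dr": [0, 0, 0]}
    - {"dp": [0, 0, 2.5], "dr": [0, 0, 0]}
    - {"dp": [0, 0, 2.5], "dr": [0, 0, 0]}
    - {"dp": [0, 0, 2.5], "dr": [0, 0, 0]}
    - {"dp": [0, 0, 1.5], "dr": [0, 0, 0]}
    - {"dp": [0, 0, 0.8], "dr": [0, 0, 0]}
    - {"dp": [0, 0, 0], "dr": [0, 0, 0]}

```text
time_s: 14.88
position: [0.5576, 0.0894, 0.0294]
eef_rot: [0.0, -0.009, 1.0, -0.0]
wrist_force: [-0.9, -0.2, 0.7]
finger_gap: 0.0753
```

Request:
send_rows:
  claw: -1
  increments:
    - {"dp": [0, 0, 0], "dr": [0, 0, 0]}
    - {"dp": [0, 0, 0], "dr": [0, 0, 0]}
    - {"dp": [0, 0, 0], "dr": [0, 0, 0]}
    - {"dp": [0, 0, 0], "dr": [0, 0, 0]}

```text
time_s: 15.38
position: [0.5584, 0.0894, 0.0305]
eef_rot: [0.001, -0.009, 1.0, -0.0]
wrist_force: [-0.7, -1.1, 5.5]
finger_gap: 0.0489
```

Request:
send_rows:
  increments:
    - {"dp": [0, 0, -1], "dr": [0, 0, 0]}
    - {"dp": [0, 0, -1.5], "dr": [0, 0, 0]}
    - {"dp": [0, 0, -2], "dr": [0, 0, 0]}
    - {"dp": [0, 0, -2.5], "dr": [0, 0, 0]}
    - {"dp": [0, 0, -2.5], "dr": [0, 0, 0]}
    - {"dp": [0, 0, -2], "dr": [0, 0, 0]}
    - {"dp": [0, 0, -1.5], "dr": [0, 0, 0]}
    - {"dp": [0, 0, 0], "dr": [0, 0, 0]}

```text
time_s: 16.38
position: [0.5583, 0.0895, 0.1607]
eef_rot: [0.001, -0.009, 1.0, 0.0]
wrist_force: [0.9, -0.9, -2.7]
finger_gap: 0.0486
```

Run:
```python
from workcell import bot
from h import *
c=cam(bot,"side","s7"); w=cam(bot,"wrist","w7"); o=bot.get_obs(); print(o["position"],o["finger_gap"],o["wrist_force"])
H=hsv(c); P=cloud(c); h,s,v=[H[...,i] for i in range(3)]
m=((s<60)&(v>70)|(h>20)&(h<35)&(s>120))&(abs(P[...,0]-.556)<.06)&(abs(P[...,1]-.09)<.04)&(P[...,2]>.12)&(P[...,2]<.22)
p=P[m]; print(m.sum(),np.percentile(p,[2,98],axis=0).round(3))
go([.583,-.170,.16],np.pi-.083,13)
```

```text
[0.55701082 0.0894143  0.15888129] 0.048780707640526576 [ 0.57177136 -0.03191424 -2.85115395]
667 [[0.509 0.07  0.152]
 [0.601 0.122 0.195]]
[{"dp":[-0.17,-2.0,-0.01],"dr":[-0.0,-0.001,0.008]},{"dp":[-0.18,-2.0,-0.01],"dr":[-0.0,0.0,0.007]},{"dp":[-0.19,-1.99,-0.01],"dr":[0.0,0.0,0.008]},{"dp":[-0.21,-2.0,-0.0],"dr":[0.0,0.0,0.008]},{"dp":[-0.23,-1.99,-0.01],"dr":[0.0,0.0,0.008]},{"dp":[-0.25,-1.99,-0.01],"dr":[0.0,0.0,0.007]},{"dp":[-0.25,-1.99,-0.01],"dr":[0.0,0.0,0.008]},{"dp":[-0.28,-1.98,-0.01],"dr":[0.0,0.0,0.008]},{"dp":[-0.29,-1.99,-0.01],"dr":[0.0,0.0,0.007]},{"dp":[-0.3,-1.98,-0.01],"dr":[0.0,0.0,0.008]}]
[{"dp":[-0.32,-1.98,-0.0],"dr":[0.0,0.0,0.008]},{"dp":[-0.33,-1.98,-0.01],"dr":[0.0,0.0,0.007]},{"dp":[-0.35,-1.97,-0.01],"dr":[0.0,0.0,0.008]}]
end [ 0.583 -0.17   0.16 ] maxdp 2.0110445047288237
```

View pics/s7.png

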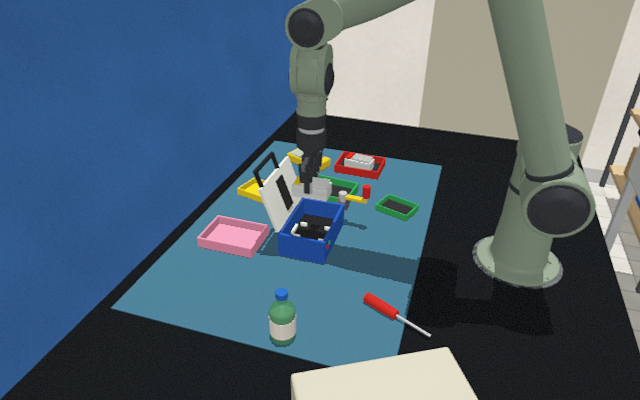

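View pics/w7.png

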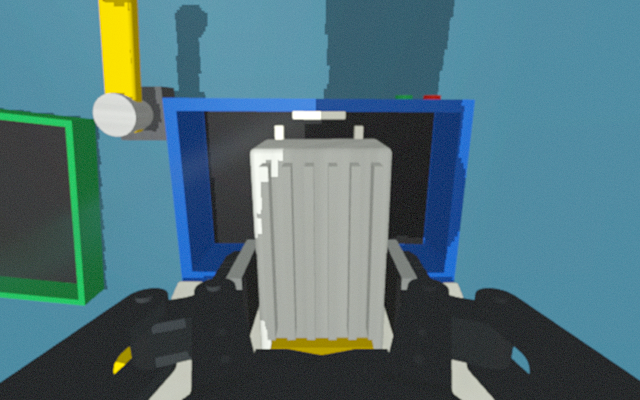

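The module is held level at 2.85 N (about 0.29 kg), and the fixture is now empty. I'll carry it over the green tray.

Request:
send_rows:
  increments:
    - {"dp": [0, -1.5, 0], "dr": [0, 0, 0.008]}
    - {"dp": [-0.1, -2.2, 0], "dr": [0, 0, 0.008]}
    - {"dp": [-0.1, -2.8, 0], "dr": [0, 0, 0.008]}
    - {"dp": [-0.2, -3, 0], "dr": [0, 0, 0.01]}
    - {"dp": [-0.4, -3, 0], "dr": [0, 0, 0.011]}
    - {"dp": [-0.5, -3, 0], "dr": [0, 0, 0.012]}
    - {"dp": [-0.5, -3, 0], "dr": [0, 0, 0.012]}
    - {"dp": [-0.5, -2.8, 0], "dr": [0, 0, 0.012]}
    - {"dp": [-0.4, -2.2, 0], "dr": [0, 0, 0.011]}
    - {"dp": [-0.3, -1.5, 0], "dr": [0, 0, 0.011]}

```text
time_s: 17.73
position: [0.5808, -0.163, 0.1587]
eef_rot: [-0.0, 0.044, 0.999, 0.0]
wrist_force: [0.2, 0.0, -2.3]
finger_gap: 0.0488
```

Run:
```python
from workcell import bot
from h import *
w=cam(bot,"wrist","w8"); c=cam(bot,"side","s8"); o=bot.get_obs(); print(o["position"],o["finger_gap"],o["wrist_force"])
for c in(c,cam(bot,"scene","c8")):
    H=hsv(c); P=cloud(c); h,s,v=[H[...,i] for i in range(3)]; q=o["position"]
    m=((s<60)&(v>110)|(h>20)&(h<35)&(s>120))&(abs(P[...,0]-q[0])<.055)&(abs(P[...,1]-q[1])<.032)&(P[...,2]>.14)&(P[...,2]<.21)
    p=P[m]; print(m.sum(),np.percentile(p,[2,98],axis=0).round(3))
    if m.sum()>10: print(rect(p[p[:,2]>.17]))
go([.583,-.170,.05],np.pi-.083,5)
```

```text
[ 0.58119104 -0.16311786  0.15897903] 0.04876546689316355 [-0.34461426  0.30134753 -2.02086062]
476 [[ 0.532 -0.182  0.15 ]
 [ 0.625 -0.133  0.192]]
((579.5261840820312, -160.18936157226562), (57.76137924194336, 97.19086456298828), 88.88567352294922)
369 [[ 0.535 -0.185  0.15 ]
 [ 0.628 -0.133  0.193]]
((580.1923217773438, -160.17543029785156), (59.8081169128418, 96.62496185302734), 82.4714584350586)
[{"dp":[-0.06,-0.16,2.18],"dr":[0.001,-0.0,-0.001]},{"dp":[-0.05,-0.16,2.18],"dr":[-0.0,-0.0,-0.0]},{"dp":[-0.06,-0.15,2.18],"dr":[-0.0,-0.0,-0.001]},{"dp":[-0.05,-0.16,2.18],"dr":[-0.0,-0.0,-0.001]},{"dp":[-0.05,-0.16,2.18],"dr":[-0.0,-0.0,-0.001]}]
end [ 0.5829 -0.17    0.05  ] maxdp 2.1866869917754577
```

View pics/w8.png

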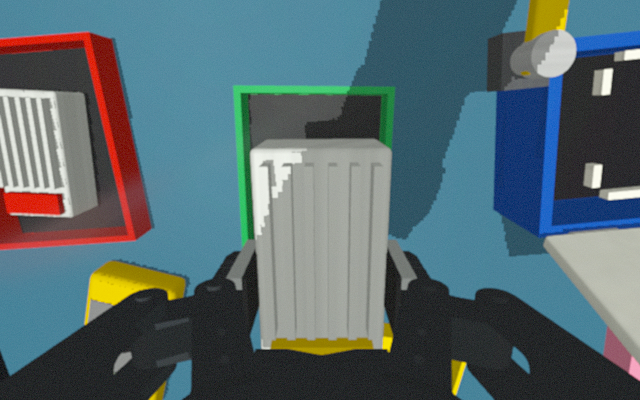

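View pics/c8.png

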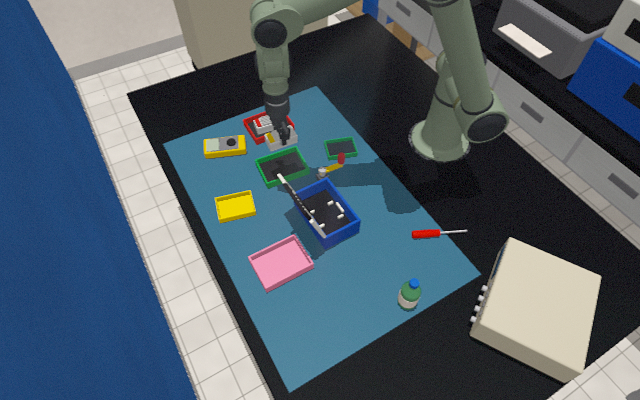

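The wrist view shows the module aligned over the green tray (its edges at columns 240–395). Its underside is about 9–11 mm below the TCP, so contact should come at a TCP height of about 0.014–0.016. I'll lower it in stages.

Request:
send_rows:
  increments:
    - {"dp": [-0.05, -0.14, 2.5], "dr": [0, 0, 0]}
    - {"dp": [-0.05, -0.14, 2.5], "dr": [0, 0, 0]}
    - {"dp": [-0.05, -0.14, 2.5], "dr": [0, 0, 0]}
    - {"dp": [-0.05, -0.14, 2.5], "dr": [0, 0, 0]}
    - {"dp": [-0.05, -0.14, 2], "dr": [0, 0, 0]}
    - {"dp": [0, 0, 1], "dr": [0, 0, 0]}
    - {"dp": [0, 0, 0], "dr": [0, 0, 0]}

```text
time_s: 18.75
position: [0.5826, -0.1678, 0.0288]
eef_rot: [-0.001, 0.042, 0.999, 0.0]
wrist_force: [-0.1, -0.0, -1.8]
finger_gap: 0.0485
```

Request:
send_rows:
  increments:
    - {"dp": [0, 0, 0.15], "dr": [0, 0, 0]}
    - {"dp": [0, 0, 0.15], "dr": [0, 0, 0]}
    - {"dp": [0, 0, 0], "dr": [0, 0, 0]}

```text
time_s: 19.12
position: [0.5832, -0.1688, 0.0267]
eef_rot: [0.0, 0.043, 0.999, -0.0]
wrist_force: [-1.0, -0.4, -2.8]
finger_gap: 0.0488
```

Request:
send_rows:
  increments:
    - {"dp": [0, 0, 0.25], "dr": [0, 0, 0]}
    - {"dp": [0, 0, 0.25], "dr": [0, 0, 0]}
    - {"dp": [0, 0, 0.1], "dr": [0, 0, 0]}
    - {"dp": [0, 0, 0], "dr": [0, 0, 0]}

```text
time_s: 19.62
position: [0.5829, -0.1687, 0.0201]
eef_rot: [-0.0, 0.043, 0.999, 0.0]
wrist_force: [-0.8, 0.0, -1.5]
finger_gap: 0.0487
```

Request:
send_rows:
  increments:
    - {"dp": [0, 0, 0.1], "dr": [0, 0, 0]}
    - {"dp": [0, 0, 0.1], "dr": [0, 0, 0]}
    - {"dp": [0, 0, 0], "dr": [0, 0, 0]}

```text
time_s: 20.0
position: [0.583, -0.1687, 0.0182]
eef_rot: [-0.0, 0.043, 0.999, 0.0]
wrist_force: [-0.2, 0.8, -1.8]
finger_gap: 0.0492
```

Request:
send_rows:
  increments:
    - {"dp": [0, 0, 0.1], "dr": [0, 0, 0]}
    - {"dp": [0, 0, 0.05], "dr": [0, 0, 0]}
    - {"dp": [0, 0, 0], "dr": [0, 0, 0]}

```text
time_s: 20.38
position: [0.5831, -0.1688, 0.0175]
eef_rot: [0.0, 0.043, 0.999, -0.0]
wrist_force: [-2.2, 1.1, 5.7]
finger_gap: 0.0487
```

Request:
send_rows:
  increments:
    - {"dp": [0, 0, 0.1], "dr": [0, 0, 0]}
    - {"dp": [0, 0, 0], "dr": [0, 0, 0]}

```text
time_s: 20.62
position: [0.5831, -0.1688, 0.0175]
eef_rot: [0.0, 0.043, 0.999, -0.0]
wrist_force: [-4.9, 2.3, 12.1]
finger_gap: 0.0484
```

Contact at TCP z=0.0175, about 12 N up. Now I'll release it.

Request:
send_rows:
  claw: 0.42
  increments:
    - {"dp": [0, 0, 0], "dr": [0, 0, 0]}
    - {"dp": [0, 0, 0], "dr": [0, 0, 0]}
    - {"dp": [0, 0, 0], "dr": [0, 0, 0]}
    - {"dp": [0, 0, 0], "dr": [0, 0, 0]}

```text
time_s: 21.12
position: [0.583, -0.1687, 0.0155]
eef_rot: [-0.0, 0.043, 0.999, 0.0]
wrist_force: [0.4, 0.3, 0.7]
finger_gap: 0.0609
```

Request:
send_rows:
  increments:
    - {"dp": [0, 0, -1], "dr": [0, 0, 0]}
    - {"dp": [0, 0, -2], "dr": [0, 0, 0]}
    - {"dp": [0, 0, -4], "dr": [0, 0, 0]}
    - {"dp": [0, 0, -5], "dr": [0, 0, 0]}
    - {"dp": [0, 0, -5], "dr": [0, 0, 0]}
    - {"dp": [0, 0, -4], "dr": [0, 0, 0]}

```text
time_s: 21.88
position: [0.5834, -0.1689, 0.229]
eef_rot: [0.001, 0.043, 0.999, -0.0]
wrist_force: [1.0, 0.2, -0.9]
finger_gap: 0.0605
```

Run:
```python
from workcell import bot
from h import *
print(bot.get_obs()["position"],bot.get_obs()["finger_gap"])
for n in("wrist","side","scene"):
    c=cam(bot,n,n+"9")
    H=hsv(c); P=cloud(c); h,s,v=[H[...,i] for i in range(3)]
    m=((s<60)&(v>90)|(h>20)&(h<35)&(s>120))&(abs(P[...,0]-.583)<.07)&(abs(P[...,1]+.169)<.045)&(P[...,2]>.034)&(P[...,2]<.06)
    p=P[m]; print(n,m.sum(),np.percentile(p,[2,98],axis=0).round(3).tolist(),rect(p))
```

```text
[ 0.58343379 -0.1688662   0.22898904] 0.06054435174569853
wrist 4922 [[0.535, -0.193, 0.039], [0.624, -0.143, 0.049]] ((581.4552612304688, -168.0863800048828), (50.16157150268555, 96.32725524902344), 85.39899444580078)
side 307 [[0.536, -0.19, 0.034], [0.626, -0.14, 0.05]] ((581.5955810546875, -163.71197509765625), (55.98548889160156, 98.22496795654297), 88.58978271484375)
scene 344 [[0.538, -0.19, 0.034], [0.628, -0.142, 0.053]] ((581.9014892578125, -166.43260192871094), (52.97623062133789, 95.90082550048828), 84.45956420898438)
```

View pics/wrist9.png

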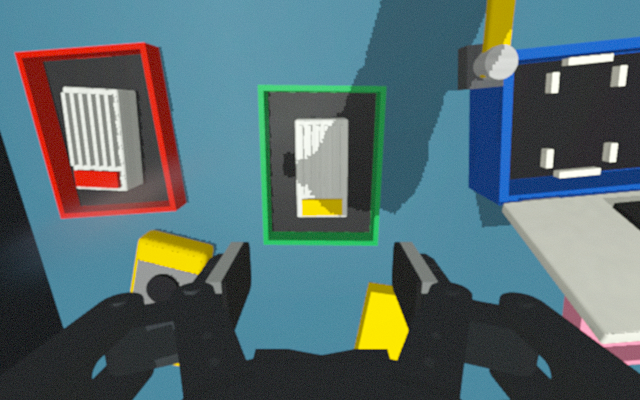

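View pics/scene9.png

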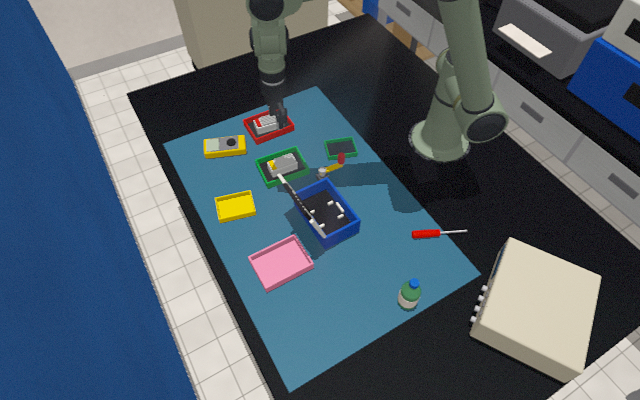

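The module lies flat in the green tray at (322,167) in the wrist view: top at about 0.047, centre (0.582, -0.168), yaw -4.6°, in line with the tray. The lid is open, the lever is clear and nothing else has moved. I'll hand in.

```bash
python3 -c "
from workcell import bot
print(bot.get_obs()['time_s'],bot.close_job())"
```

```text
the job is handed in; nothing more can be done
22.025 None
```

The fixture is unloaded and the job was handed in at 22.0 s of the 72 s allowed. No verdict is reported.

- **Lever:** I swung the red-knobbed lever off the front. It measured about 1.38 rad; it is clear from 1.12.
- **Lid:** I took it by the bar past upright and let go. It fell back and stayed open by itself.
- **Module:** I lifted it out (about 0.29 kg) and lowered it until it touched the floor of the larger green tray. I released it only after contact.

**Last checks:**
- In the wrist view the module's centre is at (0.582, -0.168), against (0.583, -0.170) for the tray.
- The module's yaw is -4.6°, against about -4.8° for the tray. Its top is near 0.047 m, as it should be lying flat on the tray floor with fins up.
- The side view gave its centre 4 mm and its yaw about 3° off the wrist view. I put that down to few, noisy pixels.
- The final pictures show the fingers clear and the lid and lever where I left them. By eye, the reject and the other bench items had not moved; I did not measure them again.
- Measured wrist forces stayed below about 32 N. The highest was while opening the lid.

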